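# Turn and slide a keyed blank into its one-way jig under its hold-down

## Robot

A 6-joint arm with a two-finger parallel gripper is mounted at the origin on the work surface; the furniture and walls round the work are solid. World frame = base frame: x ahead of the robot, y to its left, z up, the work surface at z = 0. Lengths are in m, angles in rad, forces in N, time in s.
With the tool pointing down it reaches from about 0.375 to 0.9 m from the base axis. Payload 3.1 kg.
Tool frame: the origin (TCP) lies midway between the tips of the shut fingers; the grasp point (between the pads) lies 19 mm behind it (manip.grasp_offset is the distance from the TCP to the grasp point, in m); z points along the fingers, y is the line along which they close (so a half turn about z gives the same grasp; the last joint's range is limited). The gripper opens to 85 mm and grips with 20 to 120 N. Pads are 22 mm wide; open, the fingers measure 114 mm over their backs; the gripper's body (76 mm by 85 mm) begins 54 mm behind the grasp point. The pads swing forward as they close: fully open they stand 13 mm farther back than shut.
Start: joints at [1.133, 0.527, 1.433, -0, 1.181, -0.178], TCP at [0.161, 0.604, 0.231] pointing down, gripper open.
Joint ranges: [-3.08, 3.08], [-0.75, 2.2], [0.22, 2.44], [-1.43, 4.57], [0, 2.65], [-2.85, 2.85]. Speed limits (rad/s): [2.79, 2.79, 3.14, 3.14, 3.14, 3.14].

## Interface

Orientations are given as a unit quaternion [x, y, z, w].
In Python, from station import sensors, cams, order, manip gives the robot as it stands.
- The arm moves only by the tool move_arm, never from a script. Its argument "targets" is a list of rows, each an object of numbers: "dx", "dy", "dz": the shift along the world's x, y, z normalised to -1 to 1, where 1 is 25 mm; "rx", "ry", "rz": the turn, a rotation vector about the world's x, y, z normalised to -1 to 1, where 1 is 30 degrees. A call has exactly 10 rows; each row shifts and turns the commanded pose from where the row before left it; what a row does not reach is not made up. A row lasts 1/8 s, in which the tool goes at most 62.5 mm and 10.7 degrees, less where a joint would pass 70% of its speed; a pose out of reach is approached as far as the arm can. A call with a number of a shift or a turn outside -1 to 1 is refused whole. A call with a gripper value outside its range is refused whole. "claw" is the opening in per cent of the stroke, from 0 (shut) to 100 (fully open), set as the call begins (left out, the last holds). The fingers move at their own pace and stop on an object; "newtons" is the grip in N (left out, the last holds). Time passes only in rows, so rows that do not move let the fingers close, or fill a call up. It gives the time, the measured TCP pose, the force, the opening and the grip force at its end, in the units of the state.
- sensors.sense(): the state, without advancing time (a new reading comes with each control period).
- cams.snapshot(name): name is "scene" or "top"; returns the picture (480x640x3 uint8, red, green, blue); there is no depth.
- cams.camera_model(name): a dict with "fx", "fy", "cx", "cy" (pixels), "extrinsics" (4x4, takes a point from world to camera coordinates). Camera axes: x right, y down, z forward; pixel columns grow to the right and rows downward; lengths in m; the calibration is good to about 2 mm. A picture is of the moment at which its call begins. camera_model takes no time and is no camera call.
- order.sign_off(): hands the job in; it is judged then, once.
The state is a dict: "t": time; "q": joint angles; "qd": joint speeds; "tau": joint torques, N m; "tcp_pos": TCP position; "tool_rot": TCP orientation; "force": force on the tool from outside, world axes, zero at the start; "ft_torque": the same for the moment, N m; "finger_gap": opening from 0.0 (shut) to 1.0 (fully open); "gripper_force": force on a finger pad.
Only numpy, scipy, OpenCV 4.12 (cv2) and the standard library are available. Lean on these libraries where they do the work, as an engineer would, in place of code of your own. Each camera call takes 0.05 s, during which the arm holds its last target. There are 200 camera calls.

## Task

Get the dark headplate blank ready for routing: clear the light wooden offcut out of the plywood jig and leave it lying on the bench well away from the jig (its middle at least 13 cm from the middle of the nest), then turn the blank flat on the bench and slide it, without lifting it, tongue first into the jig until it is fully home. Only then swing the brass hold-down arm by its red knob over the blank until it stops, with the blank still home. Do not shift the glue jar, glue bottle, rosin cake or tape roll.

Things in the scene. Friction and masses are not known exactly. Their poses are not given: they have to be found in the camera images.
- blank_mid (a point): Loose dark-wood blank, 25 mm thick, 0.2 kg: middle of its rectangular body, 104 mm (its x) by 80 mm (its y), corners rounded 8 mm, half-way up (12.5 mm above the bench). Blank's own axes, z up. An off-centre tongue sticks out of the +y edge; the -y edge is the plain back, with a pale stripe along it on top. It starts with its yaw between 0.2 and 1.3 rad, the jig's is between -0.3 and 0.
- blank_tongue (a point): Middle of the end face of the blank's tongue, half-way up: at (-23, 66, 0) mm from blank_mid in the blank's axes. The tongue is 42 mm wide (x -44 to -2 mm), sticks out 26 mm (y 40 to 66 mm), outer corners rounded 6 mm.
- jig_nest (a point): Where blank_mid lies when fully home, 12.5 mm above the bench, in the jig's axes (the blank's axes agree with them when home). Plywood frame fixed to the bench, 28 mm high, the bench is its floor. Nest 109 mm wide (x -54.5 to 54.5 mm), shoulder wall at y = 40 mm; a slot from x -47 to 1 mm runs on to y = 69 mm for the tongue. Open to -y: the blank goes in along +y.
- jig_mouth (a point): Middle of the jig's mouth at bench height, at (0, -40, -12.5) mm from jig_nest in the jig's axes. The cheeks beside the nest are 20 mm thick (to x = +-74.5 mm) and run from y -40 to 95 mm; flared lead-ins in front widen the mouth from 109 mm to about 125 mm at y = -60 mm (all from jig_nest).
- holddown (a joint): Angle of the brass hold-down arm, rad. 0 = shut against its stop, over the blank's place and pointing to the jig's +x; starts at 1.25 to 1.6 = open, pointing to the jig's +y; 1.65 = open stop. Vertical axis at (-64.5, 0) mm from jig_nest in the jig's axes, on top of the -x cheek; grows anticlockwise seen from above. Arm passes 4 mm over the blank. Stiff, stays where left.
- holddown_knob (a point): Middle of the upright red knob on the hold-down arm, 16 mm diameter, from 40 to 72 mm above the bench (point at 56 mm), 60 mm from the hinge axis. Shut, it is at (-4.5, 0) mm from jig_nest in the jig's axes. About 1 N sideways on the knob swings the arm.
- offcut_mid (a point): Centre of the light-wood offcut, 26 (its x) x 30 (its y) x 18 mm high, lying on the bench in the nest; this point is 9 mm above its underside.
- glue_jar: Amber glue jar with grey lid, 67 mm diameter, 90 mm high, standing; origin at the centre of its underside. Leave alone.
- glue_bottle: White glue bottle, 28 mm diameter, 86 mm high, standing; origin at the centre of its underside. Leave alone.
- rosin: Rosin cake in a card tray, 36 x 52 x 22 mm; origin at the centre of its underside. Leave alone.
- pole_foot (a point): Lower end of a fixed round wooden pole, 18 mm diameter, that leans from the right edge of the bench up to the top of the tool cabinet, on the far side of the work. Keep the gripper clear of it.
- pole_top (a point): Upper end of that pole, at the cabinet's top, 0.19 m above the bench; the pole is straight between the two ends.
- cabinet_front (a point): Point at bench height in the middle of the front of the fixed wooden tool cabinet, 0.20 m high, 0.39 m wide. Its front is upright and faces the direction (-0.83, -0.56) in world x, y.
- tape: Roll of black tape lying flat, 53 mm diameter, 18 mm high; origin at the centre of its underside. Leave alone.

How it is judged:
On the way:
1. the blank is fully home while the hold-down arm is still open (x of blank_mid in the frame of jig_nest between -0.005 and 0.005 m and y of blank_mid in the frame of jig_nest above -0.004 m and y of blank_tongue in the frame of jig_nest above 0.06 m and value of joint holddown above 0.8 rad), for 0.2 s.
At the end, for the whole second after the job is handed in: The blank lies flat at rest in the nest, tongue in the slot, within 4 mm of fully home and 5 mm sideways; the hold-down arm is shut to within 0.12 rad; the offcut lies on the bench with its middle more than 13 cm from jig_nest (x of blank_mid in the frame of jig_nest between -0.005 and 0.005 m and y of blank_mid in the frame of jig_nest above -0.004 m and y of blank_tongue in the frame of jig_nest above 0.06 m and z of blank_mid in the frame of jig_nest below 0.005 m and value of joint holddown below 0.12 rad and linear speed of blank below 0.01 m/s and height (world z) of offcut_mid between 0 and 0.03 m and horizontal distance between offcut_mid and jig_nest above 0.13 m); the robot touches nothing.
It fails at once if the blank is lifted more than 15 mm off the bench (height (world z) of blank_mid above 0.0275 m).
It fails at once if the jar is shifted more than 25 mm (distance of glue_jar from where it was at the start of the episode above 0.025 m).
It fails at once if the bottle is shifted more than 25 mm (distance of glue_bottle from where it was at the start of the episode above 0.025 m).
It fails at once if the rosin is shifted more than 25 mm (distance of rosin from where it was at the start of the episode above 0.025 m).
It fails at once if the tape roll is shifted more than 25 mm (distance of tape from where it was at the start of the episode above 0.025 m).
It also fails if it takes over 72 s, if anything falls off the work surface, if the arm or the gripper's body presses on something with over 40 N, if the wrist force passes 120 N, or if a joint passes its speed limit or range.

## Working session

There is one attempt and no reset: what is moved stays moved. The work goes in short steps, Python scripts to look and compute and a tool call to move; the robot and the scene stay as the last step left them, time stands still between calls to the robot, and variables do not carry over. Pictures are saved under pics/ and viewed, at most 10 in all, crops included, and the job is handed in when it is done.

Besides the shell and the picture viewer there is one more tool, called after "Call:" as a command line: name --argument value ..., lists and objects as JSON in quotes. move_arm: Moves the arm, as the interface text tells. Scaled input: -1 to 1 covers 25 mm each way for a shift and 30 degrees each way for a turn. Its arguments: {"type":"object","properties":{"targets":{"type":"array"},"claw":{"type":"number"},"newtons":{"type":"number"}},"required":["targets"]}

```bash
mkdir -p pics
python3 - <<'E'
from station import sensors,cams,manip
import cv2
for n in("top","scene"):
    cv2.imwrite(f"pics/{n}0.png",cams.snapshot(n)[:,:,::-1]); m=cams.camera_model(n); print(n,m)
s=sensors.sense();print(s['t'],s['tcp_pos'],s['tool_rot'],s['finger_gap'],manip.grasp_offset)
E
```

```text
top {'fx': 571.5044301551814, 'fy': 571.5044301551814, 'cx': 323.9088884919354, 'cy': 252.71091957731096, 'extrinsics': array([[-0.01391916, -0.9998752 , -0.007473  , -0.04862012],
       [-0.97535345,  0.01522298, -0.22012249,  0.55871843],
       [ 0.22020878,  0.00422489, -0.97544361,  1.51806748],
       [ 0.        ,  0.        ,  0.        ,  1.        ]])}
scene {'fx': 497.1203580364906, 'fy': 497.1203580364906, 'cx': 312.13699493612404, 'cy': 237.2024687246748, 'extrinsics': array([[ 0.63647137, -0.7712253 , -0.01075787, -0.41009137],
       [-0.55451726, -0.44784436, -0.70138865,  0.35876861],
       [ 0.53611082,  0.45237922, -0.71269785,  1.12555505],
       [ 0.        ,  0.        ,  0.        ,  1.        ]])}
0.1 [0.16026184 0.60342425 0.23041528] [ 1.29534431e-01  9.91574427e-01 -9.47725270e-04 -2.96572058e-04] 1.0000186988505138 0.0187
```

View pics/top0.png

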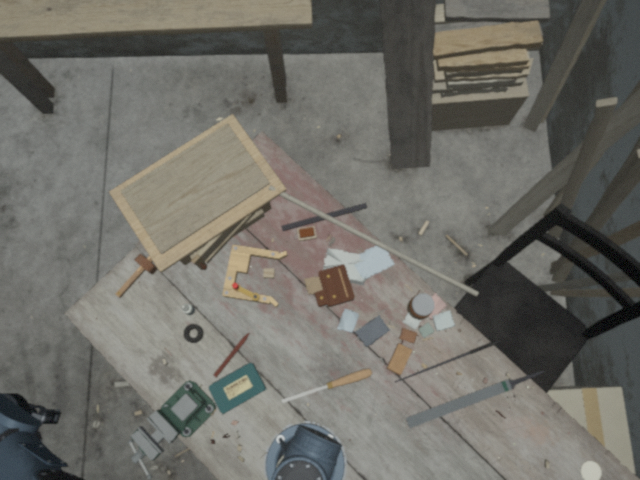

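View pics/scene0.png

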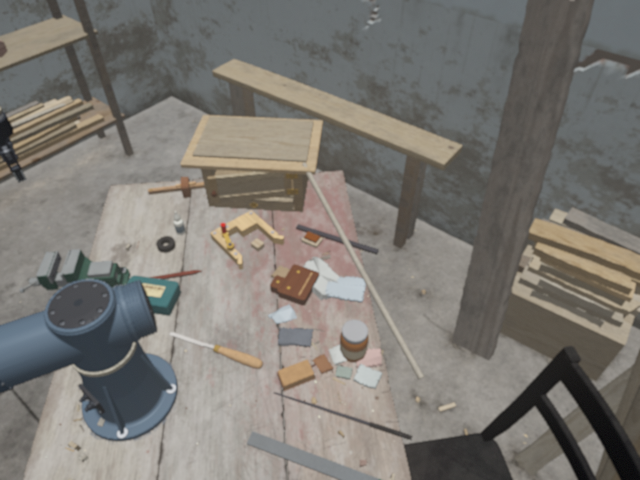

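Run:
```python
import cv2
a=cv2.imread("pics/top0.png")[225:325,170:370]
cv2.imwrite("pics/c1.png",cv2.resize(a,None,fx=4,fy=4,interpolation=cv2.INTER_CUBIC))
a=cv2.imread("pics/scene0.png")[200:320,200:360]
cv2.imwrite("pics/c2.png",cv2.resize(a,None,fx=5,fy=5,interpolation=cv2.INTER_CUBIC))
```

```text
(no output)
```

View pics/c1.png

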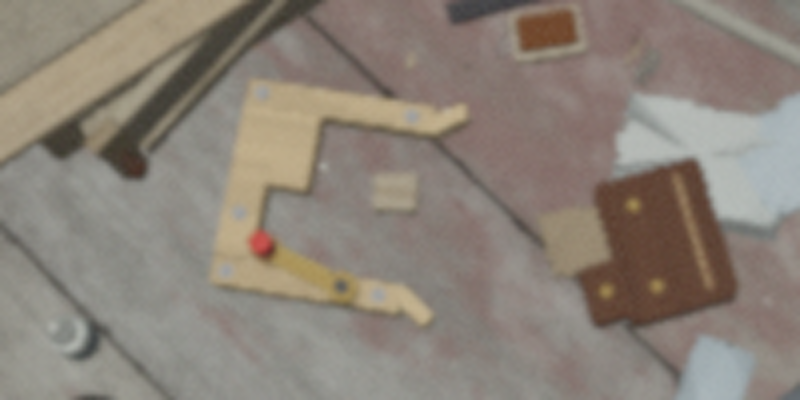

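View pics/c2.png

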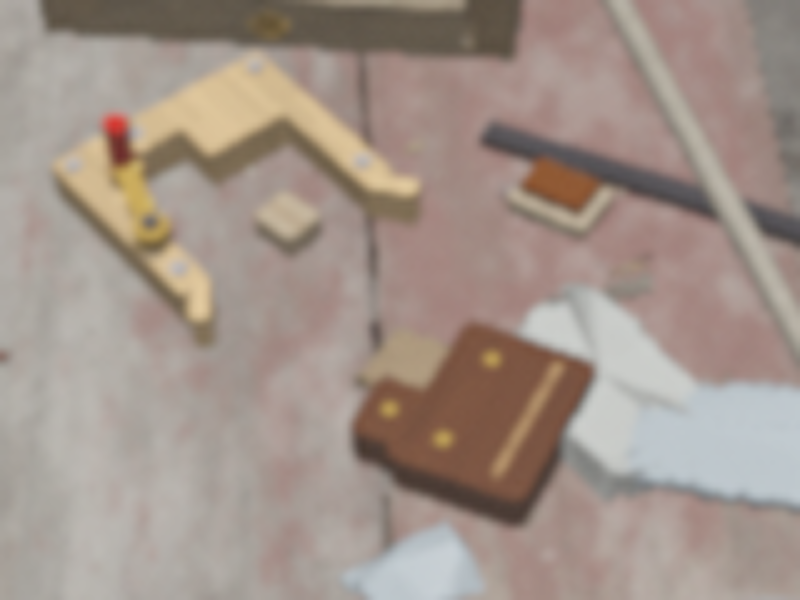

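```bash
cat > h.py <<'E'
import numpy as np
from scipy.optimize import least_squares
from station import cams
M={n:cams.camera_model(n) for n in("top","scene")}
def proj(n,P):
    m=M[n];P=np.atleast_2d(P);c=P@m['extrinsics'][:3,:3].T+m['extrinsics'][:3,3]
    return np.c_[m['fx']*c[:,0]/c[:,2]+m['cx'],m['fy']*c[:,1]/c[:,2]+m['cy']]
def back(n,uv,z):
    m=M[n];R=m['extrinsics'][:3,:3];o=-R.T@m['extrinsics'][:3,3]
    d=R.T@np.array([(uv[0]-m['cx'])/m['fx'],(uv[1]-m['cy'])/m['fy'],1]);return o+d*(z-o[2])/d[2]
def crop(n,u):
    return np.array([170,225])+(np.array(u)+.5)/4-.5 if n=="top" else np.array([200,200])+(np.array(u)+.5)/5-.5
def fit(obs,z,x0):
    # obs: list (cam, local xy mm, pixel)
    def W(p,l): 
        c,s=np.cos(p[2]),np.sin(p[2]);l=np.array(l)/1000;return np.r_[p[0]+c*l[0]-s*l[1],p[1]+s*l[0]+c*l[1],z]
    f=lambda p:np.concatenate([proj(n,W(p,l))[0]-u for n,l,u in obs])
    r=least_squares(f,x0,loss='soft_l1');return r.x,f(r.x).reshape(-1,2)
E
python3 - <<'E'
from h import *
np.set_printoptions(precision=4,suppress=True)
J=[((-74.5,95),(212,284),(52,170)),((74.5,95),(250,80),(262,52)),((54.5,40),(320,117),(285,122)),((1,40),(307,190),(212,160)),((1,69),(265,186),(180,135))]
B=[((52,40),(594,184),(470,322)),((52,-40),(699,157),(597,368)),((-52,-40),(738,298),(520,505)),((-2,66),(580,267),(380,378)),((-44,66),(594,328),(352,430)),((-2,40),(610,260),(425,388))]
for nm,L,z,x0 in(("jig",J,.028,[.6,.1,-.2]),("blank",B,.025,[.6,-.1,.3])):
    for cs in(("top",),("scene",),("top","scene")):
        p,r=fit([(n,l,crop(n,a if n=="top" else b)) for l,a,b in L for n in cs],z,x0);print(nm,cs,p,np.abs(r).max())
    print(r)
for nm,z,a,b in(("off",.018,(395,190),(289,215)),("knob",.072,(262,242),(116,124)),("rosin",.022,(547,31),(563,183)),("bottle",.086,(62,328),None)):
    print(nm,back("top",crop("top",a),z),b and back("scene",crop("scene",b),z))
print("foot",back("top",(477,294),0),back("scene",(420,376),0),"ptop",back("top",(285,193),.19),back("scene",(310,175),.19),"tape",back("top",(193,333),.018),"jar",back("top",(421,300),.09),back("scene",(355,328),.09))
print("bottle",back("scene",(178,221),.086))
E
```

```text
jig ('top',) [ 0.5054  0.1221 -0.1572] 0.41975638272472793
jig ('scene',) [ 0.5049  0.1185 -0.185 ] 0.9842923452963248
jig ('top', 'scene') [ 0.5058  0.1208 -0.1632] 1.49419430822104
[[ 0.0662 -0.0424]
 [-0.913  -0.0509]
 [ 0.3833 -0.5321]
 [-1.4942  0.5343]
 [ 0.6959 -0.2028]
 [-0.5988 -1.1236]
 [ 0.5807 -0.0588]
 [-0.7268 -0.2816]
 [ 0.929  -0.5533]
 [-0.0351 -0.4416]]
blank ('top',) [ 0.4733 -0.0899  0.2509] 1.0018836137506923
blank ('scene',) [ 0.4759 -0.0918  0.266 ] 1.3690192119152016
blank ('top', 'scene') [ 0.4746 -0.091   0.2585] 1.9624967624064311
[[-0.2327  0.1191]
 [-0.6453 -0.0954]
 [ 0.8653 -0.6718]
 [ 0.5301 -0.1872]
 [ 1.4803 -0.6443]
 [-0.6308  0.6231]
 [-0.55    0.1586]
 [-0.1681 -0.5406]
 [-0.0308 -0.6498]
 [-1.9625  0.1652]
 [ 0.929  -0.5841]
 [-0.5676  0.5053]]
off [0.5141 0.101  0.018 ] [0.5163 0.0989 0.018 ]
knob [0.4692 0.1854 0.072 ] [0.4717 0.1854 0.072 ]
rosin [ 0.6274 -0.0074  0.022 ] [ 0.6326 -0.0102  0.022 ]
bottle [0.4108 0.3156 0.086 ] None
foot [ 0.4457 -0.4873  0.    ] [ 0.4549 -0.4804  0.    ] ptop [0.6897 0.0415 0.19  ] [0.6855 0.039  0.19  ] tape [0.3463 0.3079 0.018 ] jar [ 0.4186 -0.3136  0.09  ] [ 0.4147 -0.3182  0.09  ]
bottle [0.3929 0.282  0.086 ]
```

Call:
move_arm --targets '[{"dx": 0.71, "dy": -1}, {"dx": 0.71, "dy": -1}, {"dx": 0.71, "dy": -1}, {"dx": 0.71, "dy": -1}, {"dx": 0.71, "dy": -1}, {"dx": 0.71, "dy": -1}, {"dx": 0.71, "dy": -1}, {"dx": 0.71, "dy": -1}, {"dx": 0.71, "dy": -1}, {"dx": 0.71, "dy": -1}]' --claw 65 --newtons 30

```text
schema error: expected keys dx, dy, dz, rx, ry, rz
```

Call:
move_arm --targets '[{"dx": 0.71, "dy": -1}, {"dx": 0.71, "dy": -1}, {"dx": 0.71, "dy": -1}, {"dx": 0.71, "dy": -1}, {"dx": 0.71, "dy": -1}, {"dx": 0.71, "dy": -1}, {"dx": 0.71, "dy": -1, "rz": 0.1}, {"dx": 0.71, "dy": -1, "rz": 0.1}, {"dx": 0.71, "dy": -1, "rz": 0.1}, {"dx": 0.71, "dy": -1, "rz": 0.1}]'

```text
schema error: expected keys dx, dy, dz, rx, ry, rz
```

Call:
move_arm --targets '[{"dz": -1}, {"dz": -1}, {"dz": -1}, {"dz": -1}, {"dz": -1}, {"dz": -1}, {"dz": -1}, {"dz": -0.2}, {}, {}]'

```text
schema error: expected keys dx, dy, dz, rx, ry, rz
```

Call:
move_arm --targets '[{"dx": 0.71, "dy": -1, "dz": 0, "rx": 0, "ry": 0, "rz": 0}, {"dx": 0.71, "dy": -1, "dz": 0, "rx": 0, "ry": 0, "rz": 0}, {"dx": 0.71, "dy": -1, "dz": 0, "rx": 0, "ry": 0, "rz": 0}, {"dx": 0.71, "dy": -1, "dz": 0, "rx": 0, "ry": 0, "rz": 0}, {"dx": 0.71, "dy": -1, "dz": 0, "rx": 0, "ry": 0, "rz": 0}, {"dx": 0.71, "dy": -1, "dz": 0, "rx": 0, "ry": 0, "rz": 0}, {"dx": 0.71, "dy": -1, "dz": 0, "rx": 0, "ry": 0, "rz": 0}, {"dx": 0.71, "dy": -1, "dz": 0, "rx": 0, "ry": 0, "rz": 0}, {"dx": 0.71, "dy": -1, "dz": 0, "rx": 0, "ry": 0, "rz": 0}, {"dx": 0.71, "dy": -1, "dz": 0, "rx": 0, "ry": 0, "rz": 0}]' --claw 65 --newtons 30

```text
t: 1.35
tcp_pos: [0.3383, 0.353, 0.231]
tool_rot: [0.13, 0.992, -0.0, -0.0]
force: [0.1, 0.1, -0.6]
finger_gap: 0.648
gripper_force: 0.0
```

Call:
move_arm --targets '[{"dx": 0.71, "dy": -1, "dz": 0, "rx": 0, "ry": 0, "rz": 0}, {"dx": 0.71, "dy": -1, "dz": 0, "rx": 0, "ry": 0, "rz": 0}, {"dx": 0.71, "dy": -1, "dz": 0, "rx": 0, "ry": 0, "rz": 0}, {"dx": 0.71, "dy": -1, "dz": 0, "rx": 0, "ry": 0, "rz": 0}, {"dx": 0.71, "dy": -1, "dz": 0, "rx": 0, "ry": 0, "rz": 0}, {"dx": 0.71, "dy": -1, "dz": 0, "rx": 0, "ry": 0, "rz": 0.1}, {"dx": 0.71, "dy": -1, "dz": 0, "rx": 0, "ry": 0, "rz": 0.1}, {"dx": 0.71, "dy": -1, "dz": 0, "rx": 0, "ry": 0, "rz": 0.1}, {"dx": 0.71, "dy": -1, "dz": 0, "rx": 0, "ry": 0, "rz": 0.1}, {"dx": 0.71, "dy": -1, "dz": 0, "rx": 0, "ry": 0, "rz": 0}]'

```text
t: 2.6
tcp_pos: [0.5157, 0.1031, 0.231]
tool_rot: [0.025, 1.0, 0.0, -0.0]
force: [-0.6, 0.1, 0.4]
finger_gap: 0.645
gripper_force: 0.0
```

Call:
move_arm --targets '[{"dx": 0, "dy": 0, "dz": -1, "rx": 0, "ry": 0, "rz": 0}, {"dx": 0, "dy": -0.1, "dz": -1, "rx": 0, "ry": 0, "rz": 0}, {"dx": 0, "dy": 0, "dz": -1, "rx": 0, "ry": 0, "rz": 0}, {"dx": 0, "dy": 0, "dz": -1, "rx": 0, "ry": 0, "rz": 0}, {"dx": 0, "dy": 0, "dz": -1, "rx": 0, "ry": 0, "rz": 0}, {"dx": 0, "dy": 0, "dz": -1, "rx": 0, "ry": 0, "rz": 0}, {"dx": 0, "dy": 0, "dz": -1, "rx": 0, "ry": 0, "rz": 0}, {"dx": 0, "dy": 0, "dz": -1, "rx": 0, "ry": 0, "rz": 0}, {"dx": 0, "dy": 0, "dz": -0.8, "rx": 0, "ry": 0, "rz": 0}, {"dx": 0, "dy": 0, "dz": -0.4, "rx": 0, "ry": 0, "rz": 0}]'

```text
t: 3.85
tcp_pos: [0.5148, 0.1015, 0.0]
tool_rot: [0.025, 1.0, -0.0, -0.001]
force: [0.5, -0.4, -0.4]
finger_gap: 0.652
gripper_force: 0.0
```

Call:
move_arm --targets '[{"dx": 0, "dy": 0, "dz": 0, "rx": 0, "ry": 0, "rz": 0}, {"dx": 0, "dy": 0, "dz": 0, "rx": 0, "ry": 0, "rz": 0}, {"dx": 0, "dy": 0, "dz": 0, "rx": 0, "ry": 0, "rz": 0}, {"dx": 0, "dy": 0, "dz": 0, "rx": 0, "ry": 0, "rz": 0}, {"dx": 0, "dy": 0, "dz": 0, "rx": 0, "ry": 0, "rz": 0}, {"dx": 0, "dy": 0, "dz": 0, "rx": 0, "ry": 0, "rz": 0}, {"dx": 0, "dy": 0, "dz": 0, "rx": 0, "ry": 0, "rz": 0}, {"dx": 0, "dy": 0, "dz": 0, "rx": 0, "ry": 0, "rz": 0}, {"dx": 0, "dy": 0, "dz": 0, "rx": 0, "ry": 0, "rz": 0}, {"dx": 0, "dy": 0, "dz": 0, "rx": 0, "ry": 0, "rz": 0}]' --claw 0

```text
t: 5.1
tcp_pos: [0.5157, 0.1015, 0.0015]
tool_rot: [0.025, 1.0, 0.0, 0.0]
force: [-1.0, 1.3, 5.1]
finger_gap: 0.34
gripper_force: 31.7
```

Call:
move_arm --targets '[{"dx": 0, "dy": 0, "dz": 1, "rx": 0, "ry": 0, "rz": 0}, {"dx": 0, "dy": 0, "dz": 1, "rx": 0, "ry": 0, "rz": 0}, {"dx": 0, "dy": 0, "dz": 1, "rx": 0, "ry": 0, "rz": 0}, {"dx": 0, "dy": 0, "dz": 1, "rx": 0, "ry": 0, "rz": 0}, {"dx": -0.9, "dy": 0.67, "dz": 0.4, "rx": 0, "ry": 0, "rz": 0}, {"dx": -0.9, "dy": 0.67, "dz": 0, "rx": 0, "ry": 0, "rz": 0}, {"dx": -0.9, "dy": 0.67, "dz": 0, "rx": 0, "ry": 0, "rz": 0}, {"dx": -0.9, "dy": 0.67, "dz": 0, "rx": 0, "ry": 0, "rz": 0}, {"dx": -0.9, "dy": 0.67, "dz": 0, "rx": 0, "ry": 0, "rz": 0}, {"dx": -0.9, "dy": 0.67, "dz": 0, "rx": 0, "ry": 0, "rz": 0}]'

```text
t: 6.35
tcp_pos: [0.3796, 0.2024, 0.111]
tool_rot: [0.025, 1.0, -0.0, -0.0]
force: [0.7, 0.1, -0.0]
finger_gap: 0.344
gripper_force: 31.0
```

Call:
move_arm --targets '[{"dx": 0, "dy": 0, "dz": -1, "rx": 0, "ry": 0, "rz": 0}, {"dx": 0, "dy": 0, "dz": -1, "rx": 0, "ry": 0, "rz": 0}, {"dx": 0, "dy": 0, "dz": -1, "rx": 0, "ry": 0, "rz": 0}, {"dx": 0, "dy": 0, "dz": -0.8, "rx": 0, "ry": 0, "rz": 0}, {"dx": 0, "dy": 0, "dz": -0.5, "rx": 0, "ry": 0, "rz": 0}, {"dx": 0, "dy": 0, "dz": 0, "rx": 0, "ry": 0, "rz": 0}, {"dx": 0, "dy": 0, "dz": 0, "rx": 0, "ry": 0, "rz": 0}, {"dx": 0, "dy": 0, "dz": 0, "rx": 0, "ry": 0, "rz": 0}, {"dx": 0, "dy": 0, "dz": 0, "rx": 0, "ry": 0, "rz": 0}, {"dx": 0, "dy": 0, "dz": 0, "rx": 0, "ry": 0, "rz": 0}]'

```text
t: 7.6
tcp_pos: [0.3807, 0.2021, 0.0041]
tool_rot: [0.025, 1.0, 0.0, 0.0]
force: [0.5, 0.2, -1.0]
finger_gap: 0.344
gripper_force: 31.0
```

Call:
move_arm --targets '[{"dx": 0, "dy": 0, "dz": 0, "rx": 0, "ry": 0, "rz": 0}, {"dx": 0, "dy": 0, "dz": 0, "rx": 0, "ry": 0, "rz": 0}, {"dx": 0, "dy": 0, "dz": 0, "rx": 0, "ry": 0, "rz": 0}, {"dx": 0, "dy": 0, "dz": 0, "rx": 0, "ry": 0, "rz": 0}, {"dx": 0, "dy": 0, "dz": 1, "rx": 0, "ry": 0, "rz": 0}, {"dx": 0, "dy": 0, "dz": 1, "rx": 0, "ry": 0, "rz": 0}, {"dx": 0, "dy": 0, "dz": 1, "rx": 0, "ry": 0, "rz": 0}, {"dx": 0, "dy": 0, "dz": 1, "rx": 0, "ry": 0, "rz": 0}, {"dx": 0, "dy": 0, "dz": 0, "rx": 0, "ry": 0, "rz": 0}, {"dx": 0, "dy": 0, "dz": 0, "rx": 0, "ry": 0, "rz": 0}]' --claw 65

```text
t: 8.85
tcp_pos: [0.3801, 0.2019, 0.1034]
tool_rot: [0.025, 1.0, -0.0, -0.0]
force: [0.1, 0.1, -0.4]
finger_gap: 0.651
gripper_force: 0.0
```

Call:
move_arm --targets '[{"dx": 0.23, "dy": -0.98, "dz": 0, "rx": 0, "ry": 0, "rz": -0.24}, {"dx": 0.23, "dy": -0.98, "dz": 0, "rx": 0, "ry": 0, "rz": -0.24}, {"dx": 0.23, "dy": -0.98, "dz": 0, "rx": 0, "ry": 0, "rz": -0.24}, {"dx": 0.23, "dy": -0.98, "dz": 0, "rx": 0, "ry": 0, "rz": -0.24}, {"dx": 0.23, "dy": -0.98, "dz": 0, "rx": 0, "ry": 0, "rz": -0.24}, {"dx": 0.23, "dy": -0.98, "dz": 0, "rx": 0, "ry": 0, "rz": -0.24}, {"dx": 0.23, "dy": -0.98, "dz": 0, "rx": 0, "ry": 0, "rz": -0.24}, {"dx": 0.23, "dy": -0.98, "dz": 0, "rx": 0, "ry": 0, "rz": -0.24}, {"dx": 0.23, "dy": -0.98, "dz": 0, "rx": 0, "ry": 0, "rz": -0.24}, {"dx": 0.23, "dy": -0.98, "dz": 0, "rx": 0, "ry": 0, "rz": -0.24}]' --claw 75

```text
t: 10.1
tcp_pos: [0.4373, -0.0436, 0.1025]
tool_rot: [0.61, 0.793, -0.0, -0.001]
force: [-0.8, -0.2, 0.3]
finger_gap: 0.746
gripper_force: 0.0
```

Run:
```python
from station import sensors,cams
import cv2
s=sensors.sense();print(s['tcp_pos'],s['tool_rot'],s['q'])
a=cams.snapshot("scene")[200:320,200:360,::-1]
cv2.imwrite("pics/c3.png",cv2.resize(a,None,fx=5,fy=5,interpolation=cv2.INTER_CUBIC))
```

```text
[ 0.43731909 -0.04356852  0.10253678] [ 6.09703677e-01  7.92628089e-01 -4.21004341e-04 -1.40047445e-03] [-3.54651448e-01  5.19730789e-01  2.00356201e+00  4.52990933e-05
  6.21224505e-01 -6.14109627e-01]
```

View pics/c3.png

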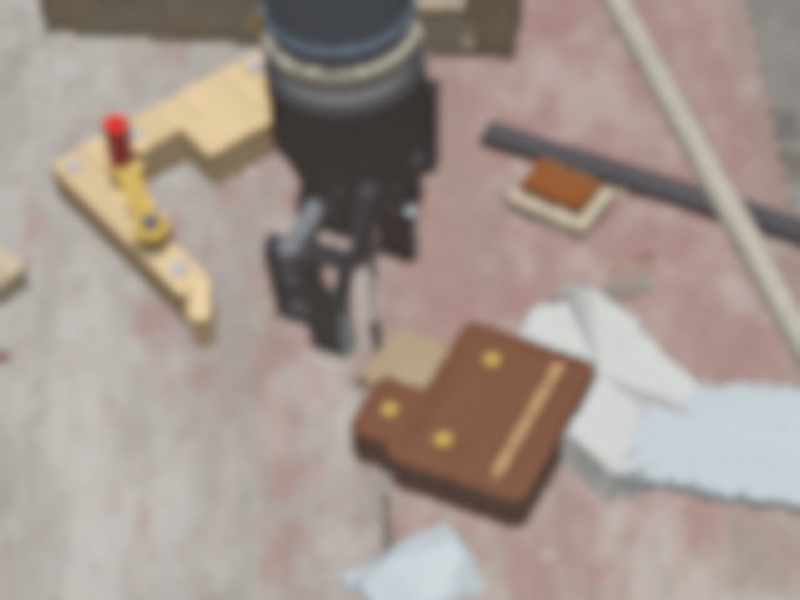

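Call:
move_arm --targets '[{"dx": 0, "dy": 0.1, "dz": -0.8, "rx": 0, "ry": 0, "rz": 0}, {"dx": 0, "dy": 0, "dz": -0.8, "rx": 0, "ry": 0, "rz": 0}, {"dx": 0, "dy": 0, "dz": -0.6, "rx": 0, "ry": 0, "rz": 0}, {"dx": 0, "dy": 0, "dz": -0.5, "rx": 0, "ry": 0, "rz": 0}, {"dx": 0, "dy": 0, "dz": -0.4, "rx": 0, "ry": 0, "rz": 0}, {"dx": 0, "dy": 0, "dz": -0.3, "rx": 0, "ry": 0, "rz": 0}, {"dx": 0, "dy": 0, "dz": -0.3, "rx": 0, "ry": 0, "rz": 0}, {"dx": 0, "dy": 0, "dz": -0.2, "rx": 0, "ry": 0, "rz": 0}, {"dx": 0, "dy": 0, "dz": 0, "rx": 0, "ry": 0, "rz": 0}, {"dx": 0, "dy": 0, "dz": 0, "rx": 0, "ry": 0, "rz": 0}]'

```text
t: 11.4
tcp_pos: [0.4381, -0.0405, 0.0065]
tool_rot: [0.608, 0.794, 0.0, 0.0]
force: [0.3, -0.0, 0.0]
finger_gap: 0.748
gripper_force: 0.0
```

Call:
move_arm --targets '[{"dx": 0, "dy": 0, "dz": 0, "rx": 0, "ry": 0, "rz": 0}, {"dx": 0, "dy": 0, "dz": 0, "rx": 0, "ry": 0, "rz": 0}, {"dx": 0, "dy": 0, "dz": 0, "rx": 0, "ry": 0, "rz": 0}, {"dx": 0, "dy": 0, "dz": 0, "rx": 0, "ry": 0, "rz": 0}, {"dx": 0, "dy": 0, "dz": 0, "rx": 0, "ry": 0, "rz": 0}, {"dx": 0, "dy": 0, "dz": 0, "rx": 0, "ry": 0, "rz": 0}, {"dx": 0, "dy": 0, "dz": 0, "rx": 0, "ry": 0, "rz": 0}, {"dx": 0, "dy": 0, "dz": 0, "rx": 0, "ry": 0, "rz": 0}, {"dx": 0, "dy": 0, "dz": 0, "rx": 0, "ry": 0, "rz": 0}, {"dx": 0, "dy": 0, "dz": 0, "rx": 0, "ry": 0, "rz": 0}]' --claw 0

```text
t: 12.65
tcp_pos: [0.4383, -0.0405, 0.0067]
tool_rot: [0.608, 0.794, 0.0, 0.0]
force: [-0.2, 0.7, 5.5]
finger_gap: 0.482
gripper_force: 30.8
```

Call:
move_arm --targets '[{"dx": 0.13, "dy": 0.38, "dz": 0, "rx": 0, "ry": 0, "rz": -0.08}, {"dx": 0.13, "dy": 0.38, "dz": 0, "rx": 0, "ry": 0, "rz": -0.08}, {"dx": 0.13, "dy": 0.38, "dz": 0, "rx": 0, "ry": 0, "rz": -0.08}, {"dx": 0.13, "dy": 0.38, "dz": 0, "rx": 0, "ry": 0, "rz": -0.08}, {"dx": 0.13, "dy": 0.38, "dz": 0, "rx": 0, "ry": 0, "rz": -0.08}, {"dx": 0.13, "dy": 0.38, "dz": 0, "rx": 0, "ry": 0, "rz": -0.08}, {"dx": 0.13, "dy": 0.38, "dz": 0, "rx": 0, "ry": 0, "rz": -0.08}, {"dx": 0.13, "dy": 0.38, "dz": 0, "rx": 0, "ry": 0, "rz": -0.08}, {"dx": 0.14, "dy": 0.38, "dz": 0, "rx": 0, "ry": 0, "rz": -0.08}, {"dx": 0.14, "dy": 0.38, "dz": 0, "rx": 0, "ry": 0, "rz": -0.08}]' --newtons 50

```text
t: 13.9
tcp_pos: [0.4716, 0.054, 0.0068]
tool_rot: [0.76, 0.65, 0.0, 0.001]
force: [-1.0, -5.2, 5.9]
finger_gap: 0.475
gripper_force: 49.7
```

Run:
```python
from station import sensors,cams
import cv2
s=sensors.sense();print(s['tcp_pos'],s['tool_rot'])
a=cams.snapshot("top")[225:325,190:350,::-1]
cv2.imwrite("pics/c4.png",cv2.resize(a,None,fx=5,fy=5,interpolation=cv2.INTER_CUBIC))
```

```text
[0.47159163 0.05396101 0.0068429 ] [7.60066955e-01 6.49844362e-01 1.00085510e-04 7.19738036e-04]
```

View pics/c4.png

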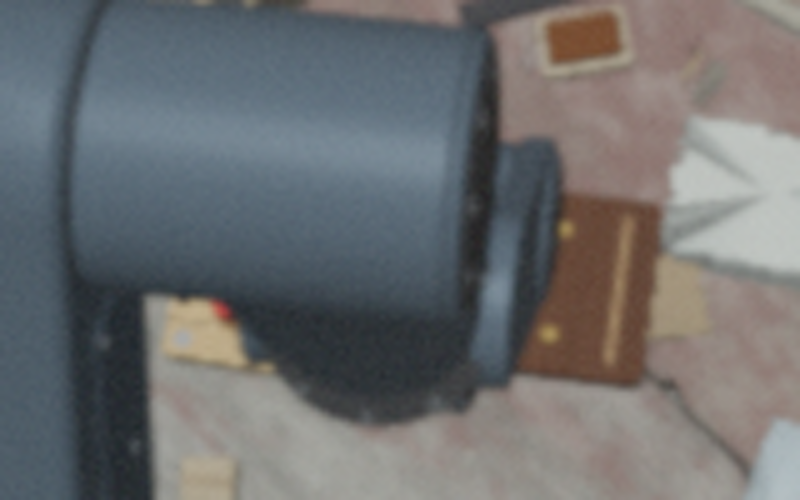

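Run:
```python
from h import *
from station import sensors
print(sensors.sense()['force'])
c=lambda u:np.array([190,225])+(np.array(u)+.5)/5-.5
a=back("top",c((660,203)),.025);b=back("top",c((640,384)),.025)
d=a-b;th=np.arctan2(d[1],d[0]);print(a,b,np.hypot(*d[:2]),th)
for th in(th,-.156): print((a+b)[:2]/2+.04*np.array([-np.sin(th),np.cos(th)]))
```

```text
[1.05899408 0.0274385  5.81184934]
[ 0.53034108 -0.04968958  0.025     ] [ 0.42792705 -0.03724058  0.025     ] 0.1031678776794368 -0.1209621477033404
[ 0.48396076 -0.00375736]
[ 0.48534879 -0.00395081]
```

Call:
move_arm --targets '[{"dx": 0, "dy": 0, "dz": 0, "rx": 0, "ry": 0, "rz": 0}, {"dx": 0, "dy": 0, "dz": 0, "rx": 0, "ry": 0, "rz": 0}, {"dx": 0, "dy": 0, "dz": 0, "rx": 0, "ry": 0, "rz": 0}, {"dx": 0, "dy": 0, "dz": 0, "rx": 0, "ry": 0, "rz": 0}, {"dx": 0, "dy": 0, "dz": 0.5, "rx": 0, "ry": 0, "rz": 0}, {"dx": 0, "dy": 0, "dz": 1, "rx": 0, "ry": 0, "rz": 0}, {"dx": 0, "dy": 0, "dz": 1, "rx": 0, "ry": 0, "rz": 0}, {"dx": 0, "dy": 0, "dz": 1, "rx": 0, "ry": 0, "rz": 0}, {"dx": 0, "dy": 0, "dz": 0, "rx": 0, "ry": 0, "rz": 0}, {"dx": 0, "dy": 0, "dz": 0, "rx": 0, "ry": 0, "rz": 0}]' --claw 58

```text
t: 15.2
tcp_pos: [0.4708, 0.0545, 0.0939]
tool_rot: [0.76, 0.65, 0.0, -0.0]
force: [-0.3, -0.1, 0.7]
finger_gap: 0.588
gripper_force: 0.0
```

Call:
move_arm --targets '[{"dx": 0.02, "dy": -0.84, "dz": 0, "rx": 0, "ry": 0, "rz": 0}, {"dx": 0.02, "dy": -0.84, "dz": 0, "rx": 0, "ry": 0, "rz": 0}, {"dx": 0.02, "dy": -0.84, "dz": 0, "rx": 0, "ry": 0, "rz": 0}, {"dx": 0.02, "dy": -0.84, "dz": 0, "rx": 0, "ry": 0, "rz": 0}, {"dx": 0.02, "dy": -0.84, "dz": 0, "rx": 0, "ry": 0, "rz": 0}, {"dx": 0.02, "dy": -0.84, "dz": 0, "rx": 0, "ry": 0, "rz": 0}, {"dx": 0, "dy": 0, "dz": -0.9, "rx": 0, "ry": 0, "rz": 0}, {"dx": 0, "dy": 0, "dz": -0.9, "rx": 0, "ry": 0, "rz": 0}, {"dx": 0, "dy": 0, "dz": -0.9, "rx": 0, "ry": 0, "rz": 0}, {"dx": 0, "dy": 0, "dz": -0.9, "rx": 0, "ry": 0, "rz": 0}]' --claw 70

```text
t: 16.45
tcp_pos: [0.4732, -0.0713, 0.0021]
tool_rot: [0.76, 0.65, -0.0, -0.001]
force: [-0.1, 0.2, 0.8]
finger_gap: 0.698
gripper_force: 0.0
```

Call:
move_arm --targets '[{"dx": 0.064, "dy": 0.4, "dz": 0, "rx": 0, "ry": 0, "rz": 0}, {"dx": 0.064, "dy": 0.4, "dz": 0, "rx": 0, "ry": 0, "rz": 0}, {"dx": 0.064, "dy": 0.4, "dz": 0, "rx": 0, "ry": 0, "rz": 0}, {"dx": 0.064, "dy": 0.4, "dz": 0, "rx": 0, "ry": 0, "rz": 0}, {"dx": 0.064, "dy": 0.4, "dz": 0, "rx": 0, "ry": 0, "rz": 0}, {"dx": 0.064, "dy": 0.4, "dz": 0, "rx": 0, "ry": 0, "rz": 0}, {"dx": 0.064, "dy": 0.4, "dz": 0, "rx": 0, "ry": 0, "rz": 0}, {"dx": 0.064, "dy": 0.4, "dz": 0, "rx": 0, "ry": 0, "rz": 0}, {"dx": 0.064, "dy": 0.4, "dz": 0, "rx": 0, "ry": 0, "rz": 0}, {"dx": 0.064, "dy": 0.4, "dz": 0, "rx": 0, "ry": 0, "rz": 0}]'

```text
t: 17.7
tcp_pos: [0.49, 0.0292, 0.0038]
tool_rot: [0.76, 0.65, -0.0, -0.0]
force: [-0.8, -3.2, 2.4]
finger_gap: 0.697
gripper_force: 1.1
```

Run:
```python
from station import sensors,cams
import cv2
s=sensors.sense();print(s['tcp_pos'],s['force'])
a=cams.snapshot("scene")[200:320,200:360,::-1]
cv2.imwrite("pics/c5.png",cv2.resize(a,None,fx=5,fy=5,interpolation=cv2.INTER_CUBIC))
```

```text
[0.49001062 0.02917102 0.00376891] [-0.79176002 -3.18567056  2.37951487]
```

View pics/c5.png

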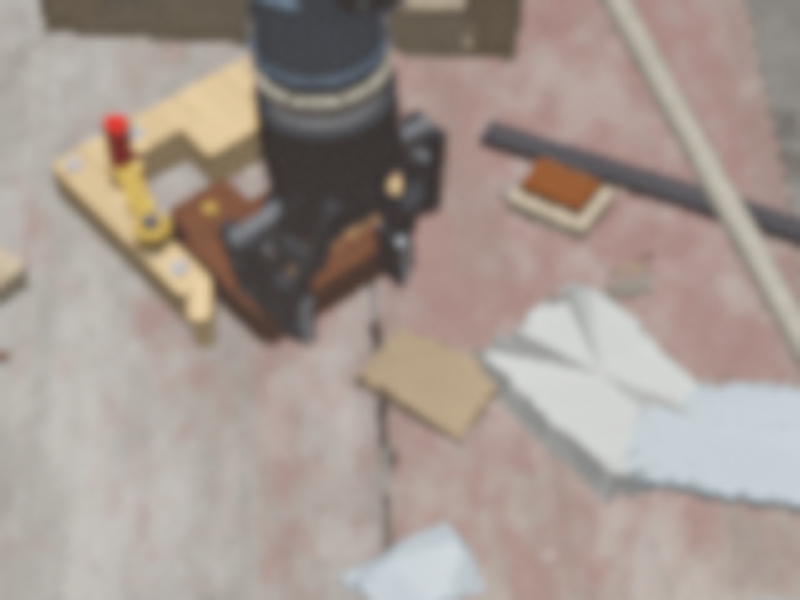

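Call:
move_arm --targets '[{"dx": 0.024, "dy": 0.15, "dz": 0, "rx": 0, "ry": 0, "rz": 0}, {"dx": 0.024, "dy": 0.15, "dz": 0, "rx": 0, "ry": 0, "rz": 0}, {"dx": 0.024, "dy": 0.15, "dz": 0, "rx": 0, "ry": 0, "rz": 0}, {"dx": 0.024, "dy": 0.15, "dz": 0, "rx": 0, "ry": 0, "rz": 0}, {"dx": 0.024, "dy": 0.15, "dz": 0, "rx": 0, "ry": 0, "rz": 0}, {"dx": 0.024, "dy": 0.15, "dz": 0, "rx": 0, "ry": 0, "rz": 0}, {"dx": 0.024, "dy": 0.15, "dz": 0, "rx": 0, "ry": 0, "rz": 0}, {"dx": 0.024, "dy": 0.15, "dz": 0, "rx": 0, "ry": 0, "rz": 0}, {"dx": 0.024, "dy": 0.15, "dz": 0, "rx": 0, "ry": 0, "rz": 0}, {"dx": 0.024, "dy": 0.15, "dz": 0, "rx": 0, "ry": 0, "rz": 0}]'

```text
t: 19.0
tcp_pos: [0.4961, 0.0663, 0.0038]
tool_rot: [0.76, 0.65, 0.0, -0.0]
force: [0.5, -0.8, -1.3]
finger_gap: 0.701
gripper_force: 0.3
```

Call:
move_arm --targets '[{"dx": 0.007, "dy": 0.04, "dz": 0, "rx": 0, "ry": 0, "rz": 0}, {"dx": 0.007, "dy": 0.04, "dz": 0, "rx": 0, "ry": 0, "rz": 0}, {"dx": 0.007, "dy": 0.04, "dz": 0, "rx": 0, "ry": 0, "rz": 0}, {"dx": 0.007, "dy": 0.04, "dz": 0, "rx": 0, "ry": 0, "rz": 0}, {"dx": 0.007, "dy": 0.04, "dz": 0, "rx": 0, "ry": 0, "rz": 0}, {"dx": 0.007, "dy": 0.04, "dz": 0, "rx": 0, "ry": 0, "rz": 0}, {"dx": 0.007, "dy": 0.04, "dz": 0, "rx": 0, "ry": 0, "rz": 0}, {"dx": 0.007, "dy": 0.04, "dz": 0, "rx": 0, "ry": 0, "rz": 0}, {"dx": 0.007, "dy": 0.04, "dz": 0, "rx": 0, "ry": 0, "rz": 0}, {"dx": 0, "dy": 0, "dz": 0, "rx": 0, "ry": 0, "rz": 0}]'

```text
t: 20.25
tcp_pos: [0.4959, 0.0716, 0.0039]
tool_rot: [0.76, 0.65, -0.003, -0.0]
force: [-5.1, -21.4, 3.9]
finger_gap: 0.698
gripper_force: 10.6
```

Call:
move_arm --targets '[{"dx": -0.1, "dy": -0.6, "dz": 0, "rx": 0, "ry": 0, "rz": 0}, {"dx": -0.1, "dy": -0.6, "dz": 0, "rx": 0, "ry": 0, "rz": 0}, {"dx": 0, "dy": 0, "dz": 1, "rx": 0, "ry": 0, "rz": 0}, {"dx": 0, "dy": 0, "dz": 1, "rx": 0, "ry": 0, "rz": 0}, {"dx": 0, "dy": 0, "dz": 1, "rx": 0, "ry": 0, "rz": 0}, {"dx": -0.5, "dy": -1, "dz": 1, "rx": 0, "ry": 0, "rz": 0}, {"dx": -0.5, "dy": -1, "dz": 1, "rx": 0, "ry": 0, "rz": 0}, {"dx": -0.5, "dy": -1, "dz": 0, "rx": 0, "ry": 0, "rz": 0}, {"dx": -0.5, "dy": -1, "dz": 0, "rx": 0, "ry": 0, "rz": 0}, {"dx": 0, "dy": -1, "dz": 0, "rx": 0, "ry": 0, "rz": 0}]' --claw 40

```text
t: 21.5
tcp_pos: [0.4411, -0.0804, 0.1288]
tool_rot: [0.76, 0.65, -0.0, -0.001]
force: [-0.2, -0.1, 0.0]
finger_gap: 0.398
gripper_force: 0.0
```

Run:
```python
from station import sensors,cams
import cv2
s=sensors.sense();print(s['tcp_pos'],s['force'])
a=cams.snapshot("scene")[205:285,200:310,::-1]
b=cams.snapshot("top")[240:310,215:295,::-1]
r=lambda i:cv2.resize(i,None,fx=7,fy=7,interpolation=cv2.INTER_CUBIC)
cv2.imwrite("pics/c6.png",r(a)); cv2.imwrite("pics/c7.png",r(b))
```

```text
[ 0.44107636 -0.08038079  0.1288325 ] [-0.20082821 -0.10829081  0.04396768]
```

View pics/c6.png

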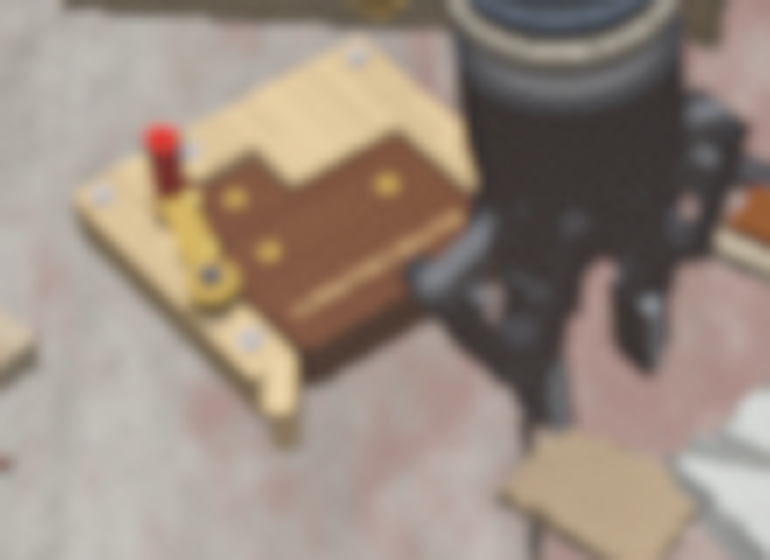

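Call:
move_arm --targets '[{"dx": 0.11, "dy": 1, "dz": 0, "rx": 0, "ry": 0, "rz": -0.064}, {"dx": 0.11, "dy": 1, "dz": 0, "rx": 0, "ry": 0, "rz": -0.064}, {"dx": 0.11, "dy": 1, "dz": 0, "rx": 0, "ry": 0, "rz": -0.064}, {"dx": 0.11, "dy": 1, "dz": 0, "rx": 0, "ry": 0, "rz": -0.064}, {"dx": 0.11, "dy": 1, "dz": 0, "rx": 0, "ry": 0, "rz": -0.064}, {"dx": 0.11, "dy": 1, "dz": 0, "rx": 0, "ry": 0, "rz": -0.064}, {"dx": 0.11, "dy": 1, "dz": 0, "rx": 0, "ry": 0, "rz": -0.064}, {"dx": 0.11, "dy": 1, "dz": 0, "rx": 0, "ry": 0, "rz": -0.064}, {"dx": 0.11, "dy": 1, "dz": 0, "rx": 0, "ry": 0, "rz": -0.064}, {"dx": 0.11, "dy": 1, "dz": 0, "rx": 0, "ry": 0, "rz": -0.064}]' --claw 55

```text
t: 22.85
tcp_pos: [0.4694, 0.1715, 0.1286]
tool_rot: [0.858, 0.514, -0.0, -0.0]
force: [0.1, -0.6, -0.5]
finger_gap: 0.549
gripper_force: 0.0
```

Call:
move_arm --targets '[{"dx": 0.02, "dy": 0.3, "dz": 0, "rx": 0, "ry": 0, "rz": 0}, {"dx": 0.02, "dy": 0.3, "dz": 0, "rx": 0, "ry": 0, "rz": 0}, {"dx": 0, "dy": 0, "dz": 0, "rx": 0, "ry": 0, "rz": 0}, {"dx": 0, "dy": 0, "dz": -0.5, "rx": 0, "ry": 0, "rz": 0}, {"dx": 0, "dy": 0, "dz": -0.5, "rx": 0, "ry": 0, "rz": 0}, {"dx": 0, "dy": 0, "dz": -0.5, "rx": 0, "ry": 0, "rz": 0}, {"dx": 0, "dy": 0, "dz": -0.5, "rx": 0, "ry": 0, "rz": 0}, {"dx": 0, "dy": 0, "dz": -0.5, "rx": 0, "ry": 0, "rz": 0}, {"dx": 0, "dy": 0, "dz": -0.5, "rx": 0, "ry": 0, "rz": 0}, {"dx": 0, "dy": 0, "dz": -0.3, "rx": 0, "ry": 0, "rz": 0}]'

```text
t: 24.1
tcp_pos: [0.4708, 0.185, 0.0453]
tool_rot: [0.858, 0.514, -0.0, -0.0]
force: [0.7, 0.0, 0.5]
finger_gap: 0.551
gripper_force: 0.0
```

Run:
```python
import numpy as np
a=np.radians(np.linspace(61.6,-16,21));p=.0605*np.c_[np.cos(a),np.sin(a)]
print(np.round(np.diff(p,axis=0)/.025,3).tolist(), p+[.4418,.1313])
```

```text
[[0.141, -0.083], [0.135, -0.092], [0.129, -0.101], [0.122, -0.11], [0.114, -0.118], [0.106, -0.125], [0.097, -0.132], [0.088, -0.138], [0.078, -0.144], [0.069, -0.149], [0.058, -0.153], [0.048, -0.157], [0.037, -0.16], [0.026, -0.162], [0.015, -0.163], [0.004, -0.164], [-0.007, -0.164], [-0.018, -0.163], [-0.029, -0.161], [-0.04, -0.159]] [[0.47057526 0.18451874]
 [0.47411046 0.18244962]
 [0.47749755 0.18014603]
 [0.480721   0.17761853]
 [0.48376603 0.1748787 ]
 [0.48661868 0.1719391 ]
 [0.48926588 0.1688132 ]
 [0.49169549 0.16551535]
 [0.49389638 0.16206064]
 [0.49585845 0.15846493]
 [0.49757272 0.15474469]
 [0.49903132 0.15091698]
 [0.50022757 0.14699935]
 [0.50115598 0.14300974]
 [0.50181229 0.13896646]
 [0.50219351 0.13488804]
 [0.50229788 0.13079316]
 [0.50212492 0.12670061]
 [0.50167542 0.12262915]
 [0.50095146 0.11859743]
 [0.49995633 0.11462394]]
```

Call:
move_arm --targets '[{"dx": 0.14, "dy": -0.083, "dz": 0, "rx": 0, "ry": 0, "rz": -0.13}, {"dx": 0.135, "dy": -0.092, "dz": 0, "rx": 0, "ry": 0, "rz": -0.13}, {"dx": 0.13, "dy": -0.1, "dz": 0, "rx": 0, "ry": 0, "rz": -0.13}, {"dx": 0.122, "dy": -0.11, "dz": 0, "rx": 0, "ry": 0, "rz": -0.13}, {"dx": 0.114, "dy": -0.118, "dz": 0, "rx": 0, "ry": 0, "rz": -0.13}, {"dx": 0.106, "dy": -0.125, "dz": 0, "rx": 0, "ry": 0, "rz": -0.13}, {"dx": 0.097, "dy": -0.132, "dz": 0, "rx": 0, "ry": 0, "rz": -0.13}, {"dx": 0.088, "dy": -0.138, "dz": 0, "rx": 0, "ry": 0, "rz": -0.13}, {"dx": 0.078, "dy": -0.144, "dz": 0, "rx": 0, "ry": 0, "rz": -0.13}, {"dx": 0.069, "dy": -0.149, "dz": 0, "rx": 0, "ry": 0, "rz": -0.13}]' --claw 32 --newtons 20

```text
t: 25.35
tcp_pos: [0.4979, 0.1554, 0.046]
tool_rot: [0.98, 0.198, -0.0, -0.0]
force: [0.1, 0.6, -1.1]
finger_gap: 0.322
gripper_force: 0.5
```

Call:
move_arm --targets '[{"dx": 0.058, "dy": -0.153, "dz": 0, "rx": 0, "ry": 0, "rz": -0.13}, {"dx": 0.048, "dy": -0.157, "dz": 0, "rx": 0, "ry": 0, "rz": -0.13}, {"dx": 0.037, "dy": -0.16, "dz": 0, "rx": 0, "ry": 0, "rz": -0.13}, {"dx": 0.026, "dy": -0.162, "dz": 0, "rx": 0, "ry": 0, "rz": -0.13}, {"dx": 0.015, "dy": -0.163, "dz": 0, "rx": 0, "ry": 0, "rz": -0.13}, {"dx": 0.004, "dy": -0.164, "dz": 0, "rx": 0, "ry": 0, "rz": -0.13}, {"dx": -0.007, "dy": -0.164, "dz": 0, "rx": 0, "ry": 0, "rz": -0.13}, {"dx": -0.018, "dy": -0.163, "dz": 0, "rx": 0, "ry": 0, "rz": -0.13}, {"dx": -0.029, "dy": -0.161, "dz": 0, "rx": 0, "ry": 0, "rz": -0.13}, {"dx": -0.04, "dy": -0.159, "dz": 0, "rx": 0, "ry": 0, "rz": -0.13}]'

```text
t: 26.6
tcp_pos: [0.5001, 0.1164, 0.0461]
tool_rot: [0.99, -0.142, -0.0, -0.001]
force: [0.0, 18.4, -1.3]
finger_gap: 0.324
gripper_force: 8.5
```

Call:
move_arm --targets '[{"dx": 0, "dy": 0.1, "dz": 0, "rx": 0, "ry": 0, "rz": 0}, {"dx": 0, "dy": 0.1, "dz": 0, "rx": 0, "ry": 0, "rz": 0}, {"dx": 0, "dy": 0, "dz": 0, "rx": 0, "ry": 0, "rz": 0}, {"dx": 0, "dy": 0, "dz": 0.6, "rx": 0, "ry": 0, "rz": 0}, {"dx": 0, "dy": 0, "dz": 1, "rx": 0, "ry": 0, "rz": 0}, {"dx": 0, "dy": 0, "dz": 1, "rx": 0, "ry": 0, "rz": 0}, {"dx": 0, "dy": 0, "dz": 1, "rx": 0, "ry": 0, "rz": 0}, {"dx": -0.4, "dy": -1, "dz": 0.6, "rx": 0, "ry": 0, "rz": 0}, {"dx": -0.4, "dy": -1, "dz": 0, "rx": 0, "ry": 0, "rz": 0}, {"dx": -0.4, "dy": -1, "dz": 0, "rx": 0, "ry": 0, "rz": 0}]' --claw 50

```text
t: 27.85
tcp_pos: [0.4704, 0.0444, 0.1527]
tool_rot: [0.99, -0.14, 0.001, 0.0]
force: [-0.9, 0.4, -0.3]
finger_gap: 0.501
gripper_force: 0.0
```

Call:
move_arm --targets '[{"dx": -0.3, "dy": -1, "dz": 0, "rx": 0, "ry": 0, "rz": 0}, {"dx": -0.3, "dy": -1, "dz": 0, "rx": 0, "ry": 0, "rz": 0}, {"dx": -0.3, "dy": -1, "dz": 0, "rx": 0, "ry": 0, "rz": 0}, {"dx": 0, "dy": -1, "dz": 0, "rx": 0, "ry": 0, "rz": 0}, {"dx": 0, "dy": -1, "dz": 0, "rx": 0, "ry": 0, "rz": 0}, {"dx": 0, "dy": -1, "dz": 0, "rx": 0, "ry": 0, "rz": 0}, {"dx": 0, "dy": 0, "dz": 0, "rx": 0, "ry": 0, "rz": 0}, {"dx": 0, "dy": 0, "dz": 0, "rx": 0, "ry": 0, "rz": 0}, {"dx": 0, "dy": 0, "dz": 0, "rx": 0, "ry": 0, "rz": 0}, {"dx": 0, "dy": 0, "dz": 0, "rx": 0, "ry": 0, "rz": 0}]'

```text
t: 29.1
tcp_pos: [0.4478, -0.1041, 0.1514]
tool_rot: [0.99, -0.139, -0.0, -0.0]
force: [-0.1, -0.5, -0.2]
finger_gap: 0.501
gripper_force: 0.0
```

Run:
```python
from station import sensors,cams
import cv2
s=sensors.sense();print(s['tcp_pos'],s['force'])
a=cams.snapshot("scene")[205:285,190:300,::-1]
b=cams.snapshot("top")[235:315,215:315,::-1]
cv2.imwrite("pics/c8.png",cv2.resize(a,None,fx=7,fy=7,interpolation=cv2.INTER_CUBIC)); cv2.imwrite("pics/c9.png",cv2.resize(b,None,fx=7,fy=7,interpolation=cv2.INTER_CUBIC))
```

```text
[ 0.44778106 -0.10414876  0.15137177] [-0.05997766 -0.46474476 -0.23339049]
```

View pics/c8.png

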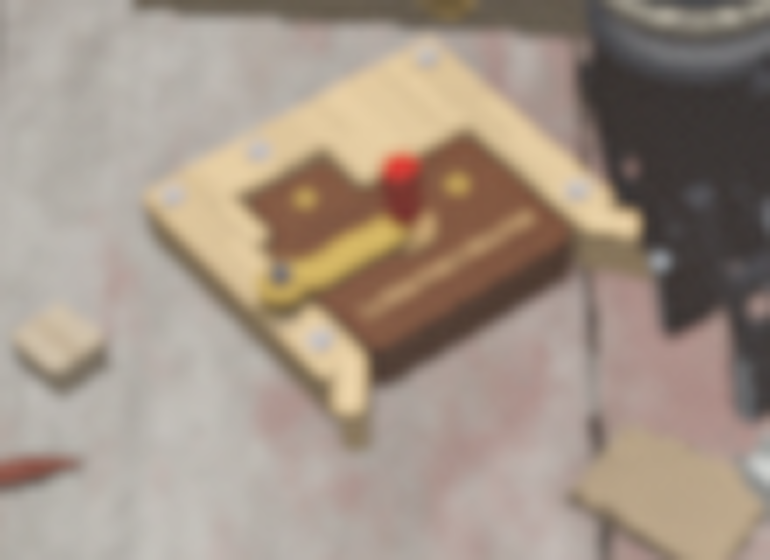

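View pics/c9.png

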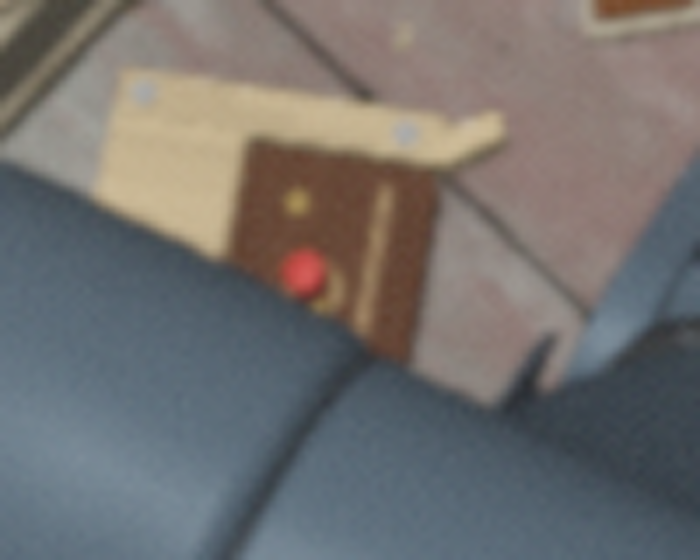

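Run:
```python
from h import *
k=back("scene",np.array([190,205])+(np.array([402,167])+.5)/7-.5,.072);k2=back("top",np.array([215,235])+(np.array([304,272])+.5)/7-.5,.072)
R=np.array([[.987,-.159],[.159,.987]])
for q in(k,k2):
    d=R@(q[:2]-[.5055,.121]);print(d,np.arctan2(d[1],d[0]+.0645))
from station import order
```

```text
[-0.00202157 -0.00110042] -0.017610907435007248
[-0.0052662   0.00181935] 0.030705140690807903
```

The knob measures at its shut position, within 0.03 rad of the stop. The blank shows no gap at the shoulder and the offcut is well clear, so I'm handing in.

```bash
python3 -c "
from station import order
print(order.sign_off())"
```

```text
the job is handed in; nothing more can be done
None
```

The job is handed in at about 29 s of the 72 s limit: the offcut is about 15 cm from the nest, the blank is fully home, and the hold-down arm is shut against its stop (within about 0.03 rad in the pictures); sign-off returned no verdict.

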